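Sweep worn fittings off the service plate

TASK

Pick up the yellow scraper block and use it to sweep all six loose hex nuts off the steel service plate into the red scrap tray at its end. Then stand the scraper back upright on its black mat and let go. Do not touch the nuts with the gripper, and leave the bottle, the jar and the vial rack where they stand.

Things in the scene. Friction and masses are not known exactly. Their poses are not given: they have to be found in the camera images.
- plate: Fixed raised steel plate, 222 (x) x 240 (y) mm, its flat top 60 mm above the bench; origin at bench level under its centre. Blue lips along its two long sides (at x = +-108 mm, 6 mm thick, 12 mm higher than the plate, so 210 mm clear between them); open without lip at both y ends, y = +-120 mm. The tray stands at one y end and the mat at the other; which is which varies.
- tray: Fixed red open scrap tray, 230 (x) x 130 (y) x 45 mm high, walls 3 mm, origin at the centre of its underside, axes parallel to the plate's. Its centre lies 175 mm from the plate's centre along the plate's y axis (+ or -), so the plate's open edge overhangs it by 10 mm and what is swept off drops in.
- mat: Fixed black rubber mat, 210 (x) x 110 (y) x 4 mm, on the bench at the other end of the plate (centre 175 mm from the plate's centre), origin at the centre of its underside: the scraper's place.
- scraper: Loose yellow scraper block with a black sole, about 0.3 kg, standing upright on the mat, origin at the centre of its underside, z up. Blade block 170 (x) x 36 (y) x 45 mm high; on it a grip bar 100 (x) x 26 (y) mm from 45 to 120 mm above the origin, to be pinched across y.
- nut0: Loose hex nut of brass, 18 mm across flats, 9 mm thick, 15 g, lying flat on the plate; origin at the centre of its underside.
- nut1: Loose hex nut of brass, 18 mm across flats, 9 mm thick, 15 g, lying flat on the plate; origin at the centre of its underside.
- nut2: Loose hex nut of brass, 18 mm across flats, 9 mm thick, 15 g, lying flat on the plate; origin at the centre of its underside.
- nut3: Loose hex nut of dark steel, 18 mm across flats, 9 mm thick, 15 g, lying flat on the plate; origin at the centre of its underside.
- nut4: Loose hex nut of dark steel, 18 mm across flats, 9 mm thick, 15 g, lying flat on the plate; origin at the centre of its underside.
- nut5: Loose hex nut of dark steel, 18 mm across flats, 9 mm thick, 15 g, lying flat on the plate; origin at the centre of its underside.
- bottle: Bystander: amber bottle with blue cap, 66 mm wide, 140 mm tall, beyond the plate's far lip; origin at the centre of its underside.
- rack: Bystander: blue rack of small vials, 70 x 110 x 52 mm, beyond the plate's far lip; origin at the centre of its underside.
- jar: Bystander: jar with white lid, 56 mm wide, 75 mm tall, beyond the plate's far lip; origin at the centre of its underside.
There are look-alikes about, which are no part of the job. Leave any blue look-alike of the mat alone.

How it is judged:
By the outcome, as a careful person would: the job done as asked, in the order asked, and still so for the second after the job is handed in, with the robot touching nothing.
It also fails if it takes over 51 s, if anything falls off the work surface, if the arm or the gripper's body presses on something with over 40 N, if the wrist force passes 120 N, or if a joint passes its speed limit or range.

ROBOT

A 6-joint arm with a two-finger parallel gripper is mounted at the origin on the work surface. World frame = base frame: x ahead of the robot, y to its left, z up, the work surface at z = 0. Lengths are in m, angles in rad, forces in N, time in s.
With the tool pointing down it reaches from about 0.35 to 0.85 m from the base axis. Payload 8.1 kg.
Tool frame: the origin (TCP) lies on the centre line of the jaws, within the pads' length; the fingertips stand 17 mm ahead of it and the grasp point (between the pads) lies 2 mm behind it; z points along the fingers, y is the line along which they close (so a half turn about z gives the same grasp; the last joint's range is limited). The gripper opens to 93 mm and grips with 3 to 60 N. Pads are 15 mm wide; open, the fingers measure 128 mm over their backs; the gripper's body (75 mm by 188 mm) begins 65 mm behind the grasp point.
Start: joints at [-1.32, 0.13, 1.488, -0, 1.523, -0.085], TCP at [0.198, -0.566, 0.236] pointing down, gripper open.
Joint ranges: [-2.96, 2.96], [-0.89, 2.26], [0.02, 2.5], [-1.34, 4.48], [0, 2.73], [-2.66, 2.66]. Speed limits (rad/s): [2.39, 2.39, 2.79, 3.14, 3.14, 3.14].

INTERFACE

Orientations are given as a rotation vector (axis times angle).
In Python, from plant import telemetry, viewer, order gives the robot as it stands.
- The arm moves only by the tool send_rows, never from a script. Its argument "plan" is a list that holds one entry, the list of rows, each a list of 5 numbers: the closure, from -1 (fully open) to 1 (shut), then the shift along the world's x, y, z normalised to -1 to 1, where 1 is 0.2 m, then the turn about the world's z normalised to -1 to 1, where 1 is 60 degrees. A call has 1 to 20 rows; each row is the pose to reach, as a shift and turn from the pose commanded when the call began; what a row does not reach only later rows make up. A row lasts 1/12 s, in which the tool goes at most 41.7 mm and 7.16 degrees, less where a joint would pass 70% of its speed; a pose out of reach is approached as far as the arm can. A call with a number of a shift or a turn outside -1 to 1 is refused whole. A call with a gripper value outside its range is refused whole. The fingers move at their own pace and stop on an object; "force" is the grip in N (left out, the last holds). Time passes only in rows, so rows that repeat a pose let the fingers close. It gives the time, the measured TCP pose, the force, the opening and the grip force at its end, in the units of the state.
- telemetry.read_state(): the state, without advancing time (a new reading comes with each control period).
- viewer.read_camera(name): name is "side" or "top" or "wrist"; returns (picture, depth): 480x640x3 uint8, blue, green, red; 480x640 float32, m along the optical axis (not along the pixel's ray), 0 where there is no reading.
- viewer.calibration(name): a dict with "camera_matrix" (3x3 intrinsics, pixels), "dist_coeffs" ([k1, k2, p1, p2, k3] as OpenCV has them; the pictures are not rectified), "extrinsics" (4x4, takes a point from camera to world coordinates); the wrist camera has in their place "hand_eye" (4x4, takes a point from camera to tool coordinates, whose origin is the TCP and whose axes are the flange's). Camera axes: x right, y up, looking along -z (the intrinsics and any distortion apply to the point x, -y, -z); pixel columns grow to the right and rows downward; lengths in m; the calibration is good to about 2 mm. A picture is of the moment at which its call begins: read the wrist's pose just before it. calibration takes no time and is no camera call.
- order.close_job(): hands the job in; it is judged then, once.
The state is a dict: "t": time; "q": joint angles; "dq": joint speeds; "joint_torque": joint torques, N m; "tool_pos": TCP position; "orientation": TCP orientation; "force": force on the tool from outside, world axes, zero at the start; "wrist_torque": the same for the moment, N m; "opening": finger opening in m; "gripper_force": force on a finger pad.
Only numpy, scipy, OpenCV 4.12 (cv2) and the standard library are available. Lean on these libraries where they do the work, as an engineer would, in place of code of your own. Each camera call takes 0.05 s, during which the arm holds its last target. There are 200 camera calls.

## Working session

There is one attempt and no reset: what is moved stays moved. The work goes in short steps, Python scripts to look and compute and a tool call to move; the robot and the scene stay as the last step left them, time stands still between calls to the robot, and variables do not carry over. Pictures are saved under pics/ and viewed, at most 10 in all, crops included, and the job is handed in when it is done.

Besides the shell and the picture viewer there is one more tool, called by a JSON object that holds its "name" and its "arguments", one argument or row to a line. send_rows: Moves the arm, as the interface text tells. Scaled input: -1 to 1 covers 0.2 m each way for a shift and 60 degrees each way for a turn. Its arguments: {"type":"object","properties":{"plan":{"type":"array"},"force":{"type":"number"}},"required":["plan"]}

```bash
mkdir -p pics; cat > h.py <<'E'
import numpy as np, cv2
from plant import telemetry, viewer, order
def snap(n,f):
    s=telemetry.read_state(); im,d=viewer.read_camera(n); cv2.imwrite(f'pics/{f}.png',im); np.savez(f'pics/{f}.npz',d=d,p=s['tool_pos'],o=s['orientation']); return im,d
def ext(n,f):
    c=viewer.calibration(n)
    if 'extrinsics' in c: return c,np.array(c['extrinsics'])
    z=np.load(f'pics/{f}.npz'); T=np.eye(4); T[:3,:3]=cv2.Rodrigues(z['o'])[0]; T[:3,3]=z['p']; return c,T@np.array(c['hand_eye'])
def rays(n,f,px):
    c,T=ext(n,f); u=cv2.undistortPoints(np.array(px,float).reshape(-1,1,2),np.array(c['camera_matrix']),np.array(c['dist_coeffs']))[:,0]
    r=np.c_[u[:,0],-u[:,1],-np.ones(len(u))]; return T[:3,3],r@T[:3,:3].T
def atz(n,f,px,z):
    o,r=rays(n,f,px); return o+r*((np.broadcast_to(z,len(r))-o[2])/r[:,2])[:,None]
def dep(n,f,px):
    d=np.load(f'pics/{f}.npz')['d']; o,r=rays(n,f,px); return o+r*np.array([np.median(d[int(v)-1:int(v)+2,int(u)-1:int(u)+2]) for u,v in px])[:,None]
E
python3 - <<'E'
from h import *
snap('top','t0'); snap('side','s0'); print(telemetry.read_state())
for n in('top','side'): print(np.array(viewer.calibration(n)['extrinsics']).round(3))
E
```

```text
{'t': 0.1, 'q': array([-1.32041174e+00,  1.31088362e-01,  1.48916380e+00,  1.36507345e-05,
        1.52296475e+00, -8.53890964e-02]), 'dq': array([-6.94229847e-05, -6.26659506e-04, -1.63876559e-03,  1.22663552e-03,
       -8.72174659e-04, -1.07916285e-03]), 'joint_torque': array([ 8.56280931e-04, -5.61342931e+01, -4.93096983e+01,  7.69882207e-02,
        2.90779013e-02, -6.19816842e-05]), 'tool_pos': array([ 0.19761479, -0.56602483,  0.23469429]), 'orientation': array([-3.09582518e+00, -5.24686158e-01,  1.88802889e-04]), 'force': array([ 0.4644827 , -0.09031984, -0.28471951]), 'wrist_torque': array([ 0.00884986, -0.01782024, -0.01837431]), 'gripper_force': 0.0, 'opening': 0.09293536581462308}
[[ 0.025  0.984 -0.179  0.35 ]
 [-1.     0.023 -0.016  0.102]
 [-0.012  0.179  0.984  0.989]
 [ 0.     0.     0.     1.   ]]
[[-0.934  0.239 -0.267  0.261]
 [-0.358 -0.591  0.723  0.845]
 [ 0.015  0.771  0.637  0.729]
 [ 0.     0.     0.     1.   ]]
```

View pics/t0.png

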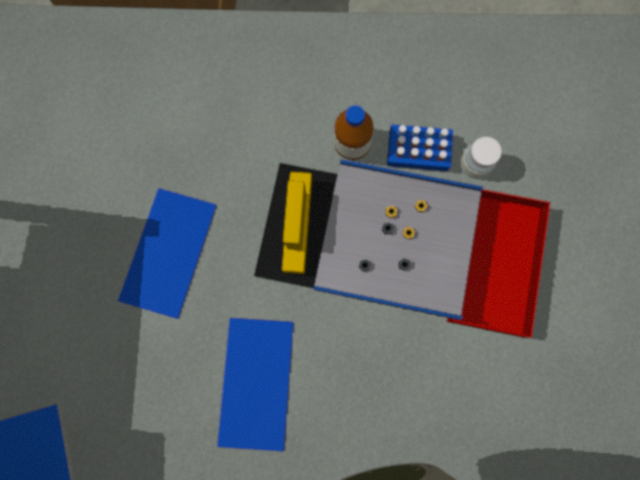

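View pics/s0.png

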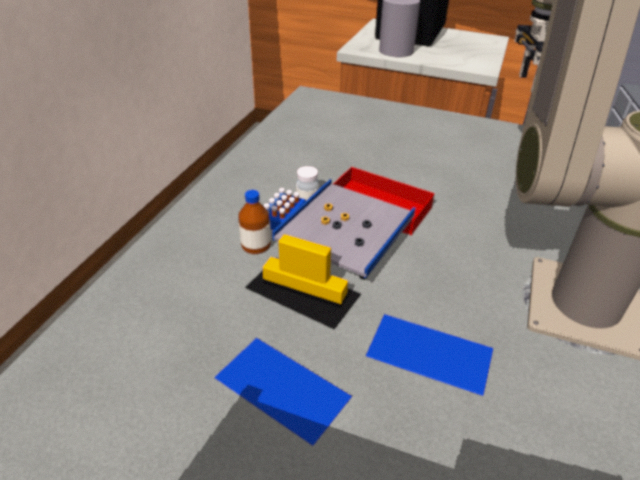

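The top view shows the yellow scraper at about (297,222) on the black mat (corners near (280,164) and (255,277)). The plate lies at about (398,240) with six nuts near (391,212), (421,206), (408,233), (388,229), (365,266) and (404,265). The red tray is at (510,262). The three blue look-alike mats, at (168,252), (257,385) and (30,440), are to be left alone. The side view agrees, with the scraper grip at (304,258). Next I'll enlarge the crops.

```bash
python3 - <<'E'
from h import *
im=cv2.imread('pics/t0.png')[150:350,245:565]; a=cv2.resize(im,None,fx=2.5,fy=2.5,interpolation=3)
cv2.imwrite('pics/t0c.png',a)
im=cv2.imread('pics/s0.png')[160:335,220:440]; cv2.imwrite('pics/s0c.png',cv2.resize(im,None,fx=3.4,fy=3.4,interpolation=3))
E
```

```text
(no output)
```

View pics/t0c.png

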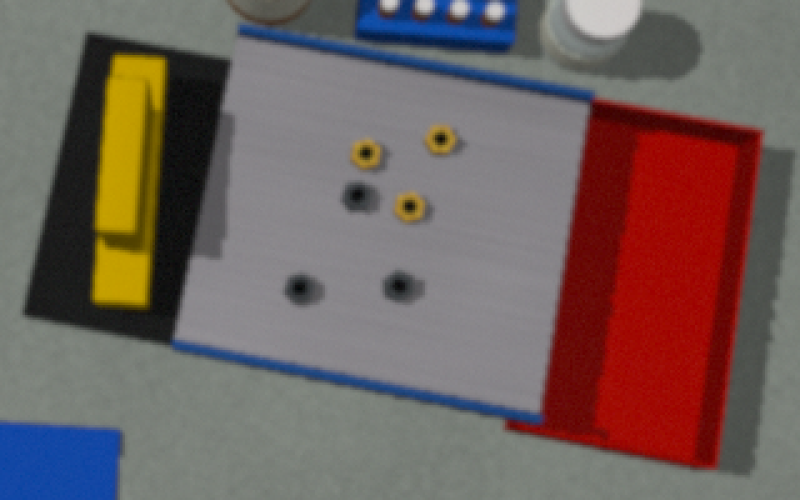

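View pics/s0c.png

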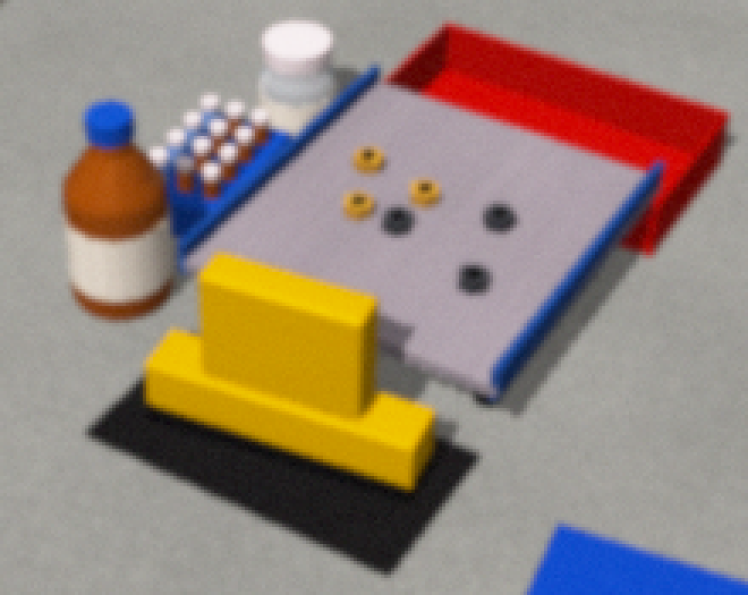

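The top crop shows the grip-bar top with corners (108,77), (149,80), (137,235) and (96,233). The outer corners of the lips are (240,25), (593,93), (543,422) and (175,345). The side crop shows the grip-bar top at (222,253), (378,294), (362,313) and (200,270). The black mat under the scraper is the only black one, so this is the one meant.

```bash
python3 - <<'E'
from h import *
T=lambda p:(np.array(p,float)+.5)/2.5-.5+[245,150]
S=lambda p:(np.array(p,float)+.5)/3.4-.5+[220,160]
def tri(pt,ps):
    o1,r1=rays('top','t0',T(pt)); o2,r2=rays('side','s0',S(ps)); out=[]
    for a,b in zip(r1,r2):
        k=np.linalg.lstsq(np.c_[a,-b],o2-o1,rcond=None)[0]; p,q=o1+k[0]*a,o2+k[1]*b; out.append(np.r_[(p+q)/2,np.linalg.norm(p-q)])
    return np.array(out).round(4)
# far-x(up in top) right => side back-left
gt=[(108,77),(149,80),(137,235),(96,233)]; gs=[(200,270),(222,253),(378,294),(362,313)]
print('grip',tri(gt,gs))
lt=[(240,25),(593,93),(543,422),(175,345)]; ls=[(183,243),(378,68),(662,163),(496,385)]
print('lips',tri(lt,ls))
mt=[(87,34),(25,315)]
print('mat',atz('top','t0',T(mt),.004).round(4))
print('mat side',atz('side','s0',S([(90,432),(388,573),(478,458)]),.004).round(4))
L=atz('top','t0',T(lt),.072);print('L',L.round(4),L.mean(0))
G=atz('top','t0',T(gt),.124);print('G',G.round(4),G.mean(0))
B=atz('top','t0',T([(112,54),(167,57),(150,308),(92,303)]),.049);print('B',B.round(4),B.mean(0))
print('tray',atz('top','t0',T([(595,98),(762,130),(717,468),(507,430)]),.045).round(4))
print('nuts',atz('top','t0',T([(366,153),(441,139),(409,207),(358,196),(299,288),(400,286)]),.069).round(4))
print('dep',dep('top','t0',T([(122,150),(128,275),(300,230),(660,300),(60,250),(240,450)])).round(4))
def ang(p): 
    d=p[3]-p[0]+p[2]-p[1]; e=p[1]-p[0]+p[2]-p[3]; return np.degrees([np.arctan2(d[1],d[0]),np.arctan2(e[1],e[0])]),np.linalg.norm(d)/2,np.linalg.norm(e)/2
for p in(L,G,B): print(ang(p))
s=telemetry.read_state(); print(cv2.Rodrigues(s['orientation'])[0].round(4))
E
```

```text
grip [[5.871e-01 1.783e-01 1.273e-01 3.000e-04]
 [5.864e-01 1.528e-01 1.210e-01 1.700e-03]
 [4.892e-01 1.573e-01 1.240e-01 2.700e-03]
 [4.892e-01 1.820e-01 1.300e-01 3.300e-03]]
lips [[ 0.6393  0.096   0.0711  0.0019]
 [ 0.5973 -0.1381  0.0698  0.0027]
 [ 0.3831 -0.1013  0.0694  0.0011]
 [ 0.426   0.1339  0.0588  0.0008]]
mat [[0.6524 0.2054 0.004 ]
 [0.4492 0.2404 0.004 ]]
mat side [[0.6515 0.2054 0.004 ]
 [0.4498 0.243  0.004 ]
 [0.4305 0.1401 0.004 ]]
L [[ 0.64    0.0962  0.072 ]
 [ 0.5981 -0.1373  0.072 ]
 [ 0.3825 -0.1008  0.072 ]
 [ 0.4253  0.1335  0.072 ]] [ 0.51146719 -0.00212775  0.072     ]
G [[0.5878 0.1786 0.124 ]
 [0.5865 0.1528 0.124 ]
 [0.4879 0.157  0.124 ]
 [0.4886 0.1823 0.124 ]] [0.53768968 0.16767137 0.124     ]
B [[0.6248 0.1831 0.049 ]
 [0.6235 0.1454 0.049 ]
 [0.4512 0.1515 0.049 ]
 [0.4536 0.19   0.049 ]] [0.53827404 0.16750437 0.049     ]
tray [[ 0.6019 -0.1457  0.045 ]
 [ 0.582  -0.2563  0.045 ]
 [ 0.3573 -0.2175  0.045 ]
 [ 0.3777 -0.0834  0.045 ]]
nuts [[ 0.555   0.0113  0.069 ]
 [ 0.5655 -0.038   0.069 ]
 [ 0.5194 -0.0169  0.069 ]
 [ 0.526   0.0164  0.069 ]
 [ 0.4644  0.0542  0.069 ]
 [ 0.4673 -0.0111  0.069 ]]
dep [[ 5.413e-01  1.682e-01  1.234e-01]
 [ 4.727e-01  1.668e-01  5.000e-02]
 [ 5.039e-01  5.360e-02  6.070e-02]
 [ 4.704e-01 -1.977e-01  2.900e-03]
 [ 4.950e-01  2.179e-01  5.400e-03]
 [ 3.608e-01  8.940e-02 -1.000e-04]]
(array([ 170.26383105, -100.26023508]), np.float64(0.21827730996758576), np.float64(0.23770427949014525))
(array([177.70500329, -92.26991744]), np.float64(0.09898004986950301), np.float64(0.025544860290961188))
(array([177.81714292, -92.77904924]), np.float64(0.1718462617071912), np.float64(0.03814420518326225))
[[ 9.442e-01  3.295e-01 -4.000e-04]
 [ 3.295e-01 -9.442e-01  1.600e-03]
 [ 2.000e-04 -1.600e-03 -1.000e+00]]
```

{"name": "send_rows", "arguments": {
  "plan": [
    [[-1,0.425,0.917,0,-0.18],[-1,0.425,0.917,0,-0.18],[-1,0.425,0.917,0,-0.18],[-1,0.425,0.917,0,-0.18],[-1,0.425,0.917,0,-0.18],[-1,0.425,0.917,0,-0.18]]
  ],
  "force": 40
}}

```text
t: 0.6
tool_pos: [0.2848, -0.3782, 0.2352]
orientation: [-3.13, -0.237, -0.002]
force: [-0.3, 0.8, 1.0]
opening: 0.0932
gripper_force: 0.0
```

{"name": "send_rows", "arguments": {
  "plan": [
    [[-1,0.425,0.917,0,-0.178],[-1,0.425,0.917,0,-0.178],[-1,0.425,0.917,0,-0.178],[-1,0.425,0.917,0,-0.178],[-1,0.425,0.917,0,-0.178],[-1,0.425,0.917,0,-0.178]]
  ]
}}

```text
t: 1.1
tool_pos: [0.3698, -0.1942, 0.2355]
orientation: [-3.139, 0.052, -0.002]
force: [-1.6, -1.1, -0.4]
opening: 0.0928
gripper_force: 0.0
```

{"name": "send_rows", "arguments": {
  "plan": [
    [[-1,0.425,0.917,0,0],[-1,0.425,0.917,0,0],[-1,0.425,0.917,0,0],[-1,0.425,0.917,0,0],[-1,0.425,0.917,0,0],[-1,0.425,0.917,0,0]]
  ]
}}

```text
t: 1.6
tool_pos: [0.4542, -0.0116, 0.2353]
orientation: [-3.139, 0.054, -0.0]
force: [0.3, -1.4, -0.6]
opening: 0.0928
gripper_force: 0.0
```

{"name": "send_rows", "arguments": {
  "plan": [
    [[-1,0.425,0.917,0,0],[-1,0.425,0.917,0,0],[-1,0.425,0.917,0,0],[-1,0.425,0.917,0,0],[-1,0.425,0.917,0,0],[-1,0.425,0.917,0,0],[-1,0.425,0.917,0,0],[-1,0.425,0.917,0,0]]
  ]
}}

```text
t: 2.27
tool_pos: [0.5376, 0.1662, 0.2349]
orientation: [3.14, -0.061, -0.002]
force: [-0.3, 0.1, 0.0]
opening: 0.0933
gripper_force: 0.0
```

```bash
python3 - <<'E'
from h import *
snap('wrist','w0'); s=telemetry.read_state(); R=cv2.Rodrigues(s['orientation'])[0]
print(s['t'],s['tool_pos'],np.degrees(np.arctan2(R[1,0],R[0,0])),s['q'])
E
```

```text
2.3167 [0.53756643 0.16583593 0.23526531] -2.2828353272147437 [ 2.08401016e-01  3.06368559e-02  1.59402366e+00 -4.79190107e-04
  1.51787929e+00  1.81906563e+00]
```

View pics/w0.png

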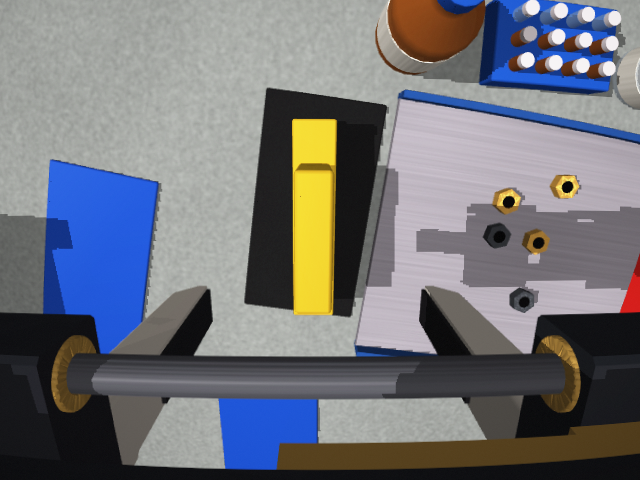

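The wrist view shows the scraper bar (293–333, 170–313) centred and parallel between the fingertips, which are at columns 211 and 421. I'll go down with the fingers partly closed so they clear the plate.

{"name": "send_rows", "arguments": {
  "plan": [
    [[-0.1,0,0.008,-0.2,0],[-0.1,0,0.008,-0.4,0],[-0.1,0,0.008,-0.5,0],[-0.1,0,0.008,-0.6,0],[-0.1,0,0.008,-0.68,0],[-0.1,0,0.008,-0.725,0],[-0.1,0,0.008,-0.725,0],[1,0,0.008,-0.725,0],[1,0,0.008,-0.725,0],[1,0,0.008,-0.725,0],[1,0,0.008,-0.725,0],[1,0,0.008,-0.725,0],[1,0,0.008,-0.725,0]]
  ],
  "force": 45
}}

```text
t: 3.4
tool_pos: [0.5385, 0.1688, 0.0918]
orientation: [-3.141, 0.061, -0.003]
force: [-0.1, -2.0, 5.9]
opening: 0.0259
gripper_force: 45.0
```

{"name": "send_rows", "arguments": {
  "plan": [
    [[1,0,0,0.1,0],[1,0,0,0.25,0],[1,0,0,0.4,0],[1,0,0,0.45,0],[1,-0.01,-0.1,0.45,-0.05],[1,-0.02,-0.2,0.45,-0.1],[1,-0.03,-0.3,0.45,-0.129],[1,-0.0375,-0.375,0.45,-0.129],[1,-0.0375,-0.375,0.45,-0.129],[1,-0.0375,-0.375,0.4,-0.129],[1,-0.0375,-0.375,0.35,-0.129],[1,-0.0375,-0.375,0.31,-0.129],[1,-0.0375,-0.375,0.31,-0.129],[1,-0.0375,-0.375,0.31,-0.129],[1,-0.0375,-0.375,0.31,-0.129]]
  ]
}}

```text
t: 4.65
tool_pos: [0.5302, 0.0942, 0.1524]
orientation: [3.13, -0.272, -0.001]
force: [0.4, 0.1, -2.4]
opening: 0.0261
gripper_force: 45.0
```

```bash
python3 - <<'E'
from h import *
snap('side','s1');snap('wrist','w1'); s=telemetry.read_state(); R=cv2.Rodrigues(s['orientation'])[0]
print(s['t'],s['tool_pos'],np.degrees(np.arctan2(R[1,0],R[0,0])),s['force'],s['opening'])
a=cv2.imread('pics/s1.png')[150:330,200:440];b=cv2.imread('pics/w1.png')
cv2.imwrite('pics/c1.png',np.hstack([cv2.resize(a,(400,300)),cv2.resize(b,(400,300))]))
E
```

```text
4.75 [0.53060527 0.0940452  0.1531194 ] -9.953324552628729 [ 0.30343962 -0.3427149  -3.48425803] 0.025612103348054298
```

View pics/c1.png

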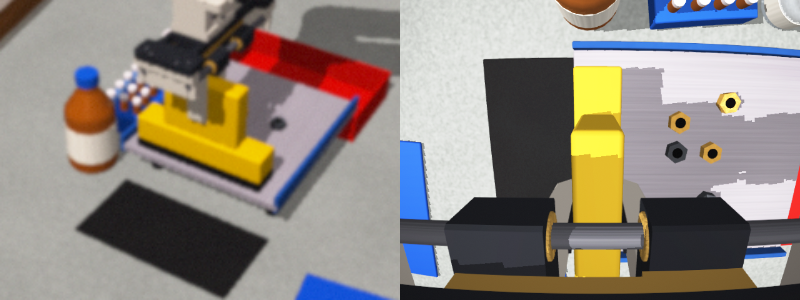

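The crop shows the scraper upright in the grip at left (140–270, 80–185), square to the plate and between the lips. All nuts are ahead of it. Now I'll lower it gently until it touches.

{"name": "send_rows", "arguments": {
  "plan": [
    [[1,0,0,-0.01,0],[1,0,0,-0.015,0],[1,0,0,-0.02,0],[1,0,0,-0.02,0],[1,0,0,-0.02,0]]
  ]
}}

```text
t: 5.17
tool_pos: [0.5302, 0.0937, 0.1486]
orientation: [-3.13, 0.273, 0.0]
force: [0.9, -0.8, -2.5]
opening: 0.0256
gripper_force: 45.0
```

{"name": "send_rows", "arguments": {
  "plan": [
    [[1,0,0,-0.005,0],[1,0,0,-0.005,0],[1,0,0,-0.005,0]]
  ]
}}

```text
t: 5.42
tool_pos: [0.5304, 0.0937, 0.1479]
orientation: [-3.13, 0.273, -0.001]
force: [-0.1, -0.0, -0.3]
opening: 0.0259
gripper_force: 45.0
```

{"name": "send_rows", "arguments": {
  "plan": [
    [[1,-0.008,-0.045,0,0],[1,-0.016,-0.09,0,0],[1,-0.024,-0.136,0,0],[1,-0.032,-0.181,0,0],[1,-0.04,-0.226,0,0],[1,-0.048,-0.271,0,0],[1,-0.056,-0.316,0,0],[1,-0.064,-0.361,0,0],[1,-0.072,-0.406,0,0],[1,-0.08,-0.452,0,0],[1,-0.088,-0.497,0,0],[1,-0.096,-0.542,0,0]]
  ]
}}

```text
t: 6.42
tool_pos: [0.511, -0.0155, 0.1478]
orientation: [-3.129, 0.273, -0.001]
force: [0.2, 3.4, 0.7]
opening: 0.0262
gripper_force: 45.0
```

```bash
python3 - <<'E'
from h import *
snap('top','t2');snap('wrist','w2'); s=telemetry.read_state(); R=cv2.Rodrigues(s['orientation'])[0]
print(s['t'],s['tool_pos'],np.degrees(np.arctan2(R[1,0],R[0,0])),s['force'],s['opening'])
a=cv2.imread('pics/t2.png')[140:340,280:547];b=cv2.imread('pics/w2.png')
cv2.imwrite('pics/c2.png',np.hstack([cv2.resize(a,(400,300)),cv2.resize(b,(400,300))]))
E
```

```text
6.5167 [ 0.51087384 -0.01641739  0.1478457 ] -10.060314244614144 [-0.56822359 -1.86768868  2.7861939 ] 0.02595166477984753
```

View pics/c2.png

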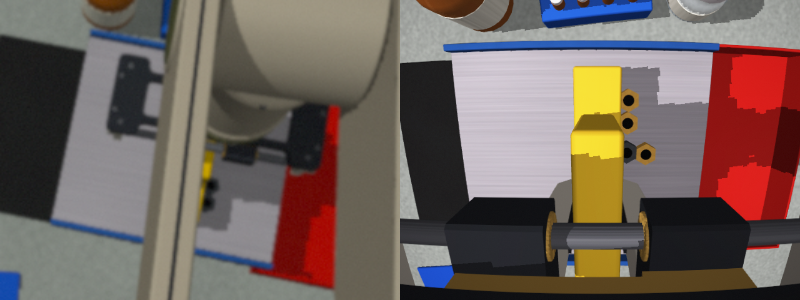

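All six nuts are ahead of the blade: three brass and one steel at (628–645, 100–155) in the wrist half, and two steel at (211,187–205) in the top half. I'll carry on over the edge.

{"name": "send_rows", "arguments": {
  "plan": [
    [[1,-0.008,-0.045,0,0],[1,-0.016,-0.09,0,0],[1,-0.024,-0.136,0,0],[1,-0.032,-0.181,0,0],[1,-0.04,-0.226,0,0],[1,-0.048,-0.271,0,0],[1,-0.056,-0.316,0,0],[1,-0.064,-0.361,0,0],[1,-0.072,-0.406,0,0],[1,-0.08,-0.452,0,0],[1,-0.088,-0.497,0,0],[1,-0.096,-0.542,0,0],[1,-0.102,-0.575,0,0],[1,-0.102,-0.575,0,0],[1,-0.102,-0.575,0,0],[1,-0.102,-0.575,0,0]]
  ]
}}

```text
t: 7.85
tool_pos: [0.4904, -0.1315, 0.1478]
orientation: [3.127, -0.275, -0.0]
force: [-0.9, -2.8, 5.9]
opening: 0.0256
gripper_force: 45.0
```

```bash
python3 - <<'E'
from h import *
snap('side','s3');snap('wrist','w3'); s=telemetry.read_state(); R=cv2.Rodrigues(s['orientation'])[0]
print(s['t'],s['tool_pos'],np.degrees(np.arctan2(R[1,0],R[0,0])),s['force'],s['opening'])
a=cv2.imread('pics/s3.png')[150:270,280:440];b=cv2.imread('pics/w3.png')
cv2.imwrite('pics/c3.png',np.hstack([cv2.resize(a,(400,300)),cv2.resize(b,(400,300))]))
E
```

```text
7.95 [ 0.49037111 -0.13148931  0.1478238 ] -10.03247937974486 [-0.1351255  -2.71256167  4.88705708] 0.025712265566008783
```

View pics/c3.png

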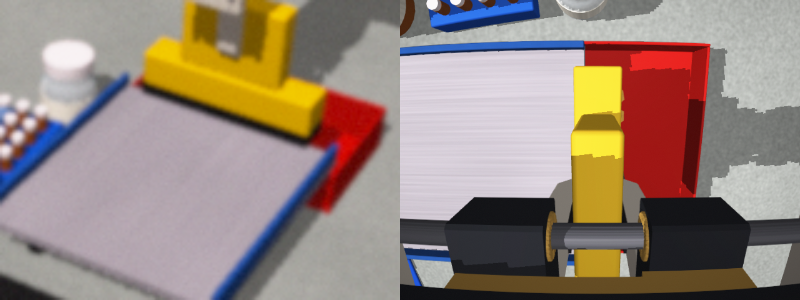

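The plate behind the blade is clear. The tray floor right below the blade is hidden, so I'll lift and look.

{"name": "send_rows", "arguments": {
  "plan": [
    [[1,0,0,0.1,0],[1,0,0,0.25,0],[1,0,0.1,0.35,0],[1,0.04,0.25,0.35,0],[1,0.08,0.45,0.35,0],[1,0.12,0.65,0.35,0],[1,0.14,0.8,0.35,0],[1,0.14,0.8,0.35,0]]
  ]
}}

```text
t: 8.62
tool_pos: [0.5177, 0.0345, 0.2159]
orientation: [-3.129, 0.267, 0.005]
force: [-0.8, -0.0, -2.6]
opening: 0.026
gripper_force: 45.0
```

```bash
python3 - <<'E'
from h import *
snap('side','s4');snap('wrist','w4');snap('top','t4'); s=telemetry.read_state()
print(s['t'],s['tool_pos'],s['force'],s['opening'])
a=cv2.imread('pics/s4.png')[150:270,280:440];b=cv2.imread('pics/w4.png');t=cv2.imread('pics/t4.png')[140:340,300:567]
cv2.imwrite('pics/c4.png',np.vstack([np.hstack([cv2.resize(a,(400,300)),cv2.resize(t,(400,300))]),cv2.resize(b[:240],(800,300))]))
E
```

```text
8.7667 [0.51768822 0.029708   0.21616142] [ 0.80860025 -0.37457175 -3.11144929] 0.025984778686327075
```

View pics/c4.png

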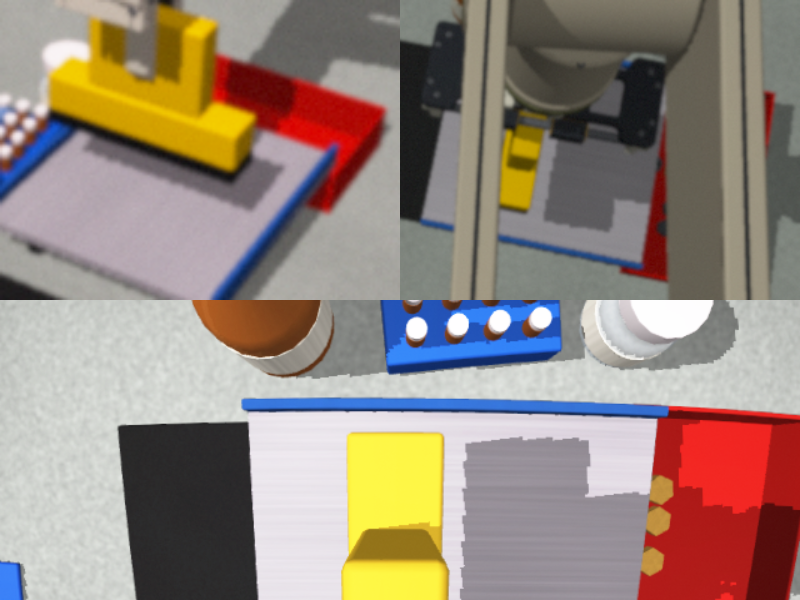

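The three brass nuts are in the tray at (650–660, 490–560), and two steel ones at (660,165) and (663,228) in the top inset. The rest is hidden by the arm, so I'll check it from the mat. Going back to the mat.

{"name": "send_rows", "arguments": {
  "plan": [
    [[1,0.02,0.15,0,0],[1,0.05,0.3,0,0],[1,0.08,0.5,0,0],[1,0.113,0.66,0,0],[1,0.113,0.7125,0,0],[1,0.113,0.7125,0,0],[1,0.113,0.7125,0,0]]
  ]
}}

```text
t: 9.35
tool_pos: [0.541, 0.1714, 0.2168]
orientation: [3.128, -0.273, -0.002]
force: [-0.8, 0.5, -3.2]
opening: 0.0259
gripper_force: 45.0
```

```bash
python3 - <<'E'
from h import *
snap('top','t5');snap('side','s5'); s=telemetry.read_state()
print(s['t'],s['tool_pos'],s['force'],s['opening'])
a=cv2.imread('pics/s5.png')[150:330,220:460];t=cv2.imread('pics/t5.png')[140:340,300:567]
cv2.imwrite('pics/c5.png',np.hstack([cv2.resize(a,(400,300)),cv2.resize(t,(400,300))]))
E
```

```text
9.45 [0.54118085 0.17077537 0.21719347] [ 0.09282902 -0.4238425  -3.01975104] 0.02584504385733912
```

View pics/c5.png

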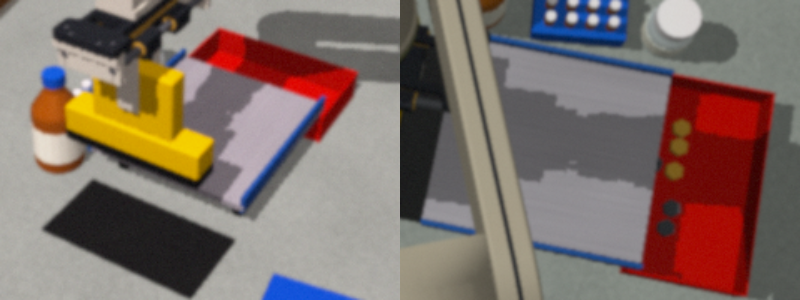

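Five nuts are clearly in the tray. The sixth, a dark steel one, is at the plate edge line around (660,163), which is about (473,249) in the full picture. I've used all the picture views, so I'll check it numerically by depth and colour.

```bash
python3 - <<'E'
from h import *
im=cv2.imread('pics/t5.png'); d=np.load('pics/t5.npz')['d']
g=im.max(2)
print(g[243:256,464:484])
P=np.array([[dep('top','t5',[(u,v)])[0] for u in range(466,482)] for v in range(243,256)])
print((P[...,2]*1000).round().astype(int))
O=np.array([.5115,-.002]); W=np.array([-.174,-.985]);U=np.array([.985,-.174])
for v in (246,249,252):
  for u in(468,472,476): print(u,v,((P[v-243,u-466,:2]-O)@np.c_[U,W]).round(4))
# same in t0 (no nut)
g0=cv2.imread('pics/t0.png').max(2);print(g0[243:256,464:484])
E
```

```text
[[ 92  94  95  96  96  94  93  94  96 103 107 111 108 110 112 111 111 106
   97  96]
 [ 95  93  95  95  94  94  94  88  86  94 104 108 110 112 111 109 109 109
  109 104]
 [ 93  93  96  94  93  93  91  82  72  77  94 106 111 110 112 110 111 110
  111 109]
 [ 94  93  93  95  95  93  88  78  61  61  79 100 110 109 112 111 112 112
  112 111]
 [ 95  92  95  95  96  91  87  74  56  50  66  90 104 110 110 110 112 110
  112 114]
 [ 97  94  94  94  97  94  87  68  45  42  58  85 101 108 110 112 113 114
  115 116]
 [ 97  91  94  96  94  94  87  65  43  41  62  88 102 106 109 112 116 118
  119 118]
 [ 96  95  95  95  93  95  87  67  48  50  70  93 102 102 104 114 118 118
  119 121]
 [ 96  94  94  96  94  94  86  66  45  57  83  96 102  97 102 112 118 119
  120 119]
 [ 95  95  97  94  94  90  83  63  55  68  91 104  99  95 103 116 119 119
  120 119]
 [ 95  94  96  94  95  90  77  70  67  84  98 106  99  96 106 115 119 120
  119 117]
 [ 97  94  95  98  94  89  88  83  91  98 107 107  98  94 106 116 120 121
  118 119]
 [ 96  95  94  97  96  95  94 100 104 108 110 106  96  93 102 112 117 120
  122 
[... 1293 characters left out ...]
 103 105
  104 104]
 [136 137 138 135 136 136 131 115 107 103 101 106 103 104 104 105 104 102
  103 104]
 [135 134 138 136 138 137 129 115 106 105 103 106 103 104 102 104 103 105
  104 103]
 [135 135 136 136 135 134 129 118 111 104 103 104 102 103 103 104 104 104
  103 104]
 [137 136 134 136 135 132 125 115 108 105 103 104 103 103 105 104 103 102
  104 104]
 [136 136 135 137 135 131 122 110 106 106 103 104 102 104 104 105 104 104
  104 103]
 [135 136 136 136 135 130 117 107 104 102 105 105 105 105 103 105 104 105
  102 104]
 [137 137 137 136 136 128 115 105 103 106 105 105 105 104 104 103 101 104
  105 103]
 [137 138 137 137 136 131 115 105 103 105 105 105 105 103 104 107 103 105
  106 103]]
```

The sixth nut's top is at 12 mm, which is the 3 mm tray floor plus its 9 mm thickness, so all six are in the tray. Setting the scraper down.

{"name": "send_rows", "arguments": {
  "plan": [
    [[1,0,0,-0.15,0],[1,0,0,-0.3,0],[1,0,0,-0.45,0],[1,0,0,-0.55,0],[1,0,0,-0.585,0],[1,0,0,-0.6,0],[1,0,0,-0.61,0],[1,0,0,-0.61,0],[1,0,0,-0.61,0]]
  ]
}}

```text
t: 10.2
tool_pos: [0.5426, 0.1728, 0.0976]
orientation: [-3.129, 0.274, -0.005]
force: [0.6, -0.6, -2.8]
opening: 0.0256
gripper_force: 45.0
```

{"name": "send_rows", "arguments": {
  "plan": [
    [[1,0,0,-0.005,0],[1,0,0,-0.01,0],[1,0,0,-0.015,0],[1,0,0,-0.015,0],[1,0,0,-0.015,0]]
  ]
}}

```text
t: 10.62
tool_pos: [0.5411, 0.1729, 0.0926]
orientation: [3.13, -0.273, -0.0]
force: [-0.2, 0.2, -3.0]
opening: 0.0257
gripper_force: 45.0
```

{"name": "send_rows", "arguments": {
  "plan": [
    [[1,0,0,-0.005,0],[1,0,0,-0.005,0],[1,0,0,-0.005,0]]
  ]
}}

```text
t: 10.87
tool_pos: [0.5414, 0.1729, 0.0919]
orientation: [-3.13, 0.273, -0.001]
force: [-1.1, -0.2, 0.2]
opening: 0.0256
gripper_force: 45.0
```

{"name": "send_rows", "arguments": {
  "plan": [
    [[-0.1,0,0,0,0],[-0.1,0,0,0,0],[-0.1,0,0,0,0],[-0.1,0,0,0,0],[-0.1,0,0,0,0],[-0.1,0,0,0.05,0],[-0.1,0,0,0.15,0],[-0.1,0,0,0.3,0],[-0.1,0,0,0.5,0],[-0.1,0,0,0.7,0],[-0.1,0,0,0.8,0],[-0.1,0,0,0.8,0],[-0.1,0,0,0.8,0]]
  ]
}}

```text
t: 11.95
tool_pos: [0.5424, 0.173, 0.2545]
orientation: [-3.128, 0.273, -0.007]
force: [0.1, 0.1, -1.1]
opening: 0.0512
gripper_force: 0.0
```

```bash
python3 - <<'E'
from h import *
for n in('side','wrist','top'): snap(n,n+'9')
s=telemetry.read_state(); print(s['t'],s['tool_pos'],s['force'],s['opening'])
# yellow mask points in wrist and side, by depth
c,T=ext('wrist','wrist9')
for n in('wrist','side'):
    im=cv2.imread(f'pics/{n}9.png').astype(int); m=(im[...,2]>110)&(im[...,1]>90)&(im[...,0]<70)
    k,l,st,_=cv2.connectedComponentsWithStats(m.astype(np.uint8)); b=1+st[1:,4].argmax(); v,u=np.nonzero(cv2.erode((l==b).astype(np.uint8),np.ones((3,3))))
    d=np.load(f'pics/{n}9.npz')['d']; o,r=rays(n,n+'9',np.c_[u,v]); P=o+r*d[v,u][:,None]
    for a,bb in((.115,.135),(.04,.055)):
        q=P[(P[:,2]>a)&(P[:,2]<bb)]; q=q[(q[:,1]>.1)]
        if len(q)>20: print(n,len(q),np.median(q,0).round(4),cv2.minAreaRect((q[:,:2]*1000).astype(np.float32)))
# nuts in tray from top: height 8-16mm points within the tray
d=np.load('pics/top9.npz')['d']; v,u=np.mgrid[200:340,440:560]; v=v.ravel();u=u.ravel(); o,r=rays('top','top9',np.c_[u,v]); P=o+r*d[v,u][:,None]
w=(P[:,:2]-[.5115,-.002])@np.array([[.985,-.174],[-.174,-.985]]).T
k=(P[:,2]>.009)&(P[:,2]<.018)&(abs(w[:,0])<.11)&(w[:,1]>.115)&(w[:,1]<.234)
M=np.zeros((480,640),np.uint8); M[v[k],u[k]]=1
print(cv2.connectedComponentsWithStats(M)[2][1:])
E
```

```text
12.1 [0.54036791 0.17260825 0.25001808] [-0.55176594 -0.07581079 -0.01255959] 0.05102115322340179
wrist 4979 [0.5467 0.1716 0.1256] ((543.02294921875, 172.03280639648438), (26.04936408996582, 99.76358032226562), 79.95735168457031)
wrist 1911 [0.6056 0.1619 0.0507] ((543.1773071289062, 172.16427612304688), (33.96199035644531, 165.78536987304688), 79.83555603027344)
side 503 [0.5379 0.1804 0.1223] ((540.5263061523438, 177.09217834472656), (23.880626678466797, 97.11670684814453), 79.66506958007812)
side 782 [0.5234 0.1862 0.0476] ((539.935546875, 175.44204711914062), (38.45647430419922, 165.6824951171875), 80.7027587890625)
[[527 205   1   1   1]
 [480 220  13  24 183]
 [470 244   6  11  27]
 [477 248  12  12  94]
 [533 250   1   1   1]
 [471 272   1   1   1]
 [475 273  12  12  99]
 [472 286  11  12  99]]
```

The scraper stands upright and centred on the mat, with its top at 0.124 m and a yaw of −10°. All six nuts are in the tray: one merged blob of two, plus four single ones. The gripper is clear.

```bash
python3 -c "
from plant import order
print(order.close_job())"
```

```text
the job is handed in; nothing more can be done
None
```

The job is handed in at about 12 s of the 51 s limit: all six nuts measured in the red tray, the scraper released upright on its black mat, and the bottle, jar and vial rack not touched.

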